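# Preset a click-stop balancing valve and open its line

### The arm

A 6-joint arm with a two-finger parallel gripper is mounted at the origin on the work surface. World frame = base frame: x ahead of the robot, y to its left, z up, the work surface at z = 0. Lengths are in m, angles in degrees, forces in N, time in s.
With the tool pointing down it reaches from about 0.25 to 0.8 m from the base axis. Payload 3.9 kg.
Tool frame: the origin (TCP) lies at the very end of the fingers, on their centre line; the grasp point (between the pads) lies ctrl.tcp_to_grasp behind it (ctrl.tcp_to_grasp is the distance from the TCP to the grasp point, in m); x points along the fingers, y is the direction in which the jaws open and shut, and the axes are right-handed (so a half turn about x gives the same grasp; the last joint's range is limited). The gripper opens to 85 mm and grips with 20 to 120 N. Pads are 22 mm wide; open, the fingers measure 114 mm over their backs; the gripper's body (76 mm by 85 mm) begins 54 mm behind the grasp point. The pads swing forward as they close: fully open they stand 13 mm farther back than shut.
Start: joints at [76.547, 14.897, -7.913, 67.191, 0, 90], TCP at [0.122, 0.511, 0.231] pointing down, gripper open.
Joint ranges: [-159.42, 159.42], [-47.68, 98.78], [-73.54, 78.23], [-108.79, 121.32], [-90, 84.71], [-180, 180]. Speed limits (degrees/s): [147.25, 147.25, 180, 180, 180, 180].

### API

Orientations are given as a 3x3 rotation matrix whose columns are the frame's x, y, z axes.
In Python, from bench import ctrl gives the robot as it stands.
- The arm moves only by the tool step_arm, never from a script. Its argument "rows" is a list that holds one entry, the list of rows, each a list of 5 numbers: the closure, from 0 (fully open) to 1 (shut), then the shift along the tool's x, y, z in mm, then the turn about the tool's x in degrees. In form: [[[claw, x, y, z, spin], ...]]. A call has 1 to 8 rows; each row is the pose to reach, as a shift and turn from the pose commanded when the call began, along the tool's axes at that moment; what a row does not reach only later rows make up. A row lasts 1/8 s, in which the tool goes at most 62.5 mm and 10.7 degrees, less where a joint would pass 70% of its speed; a pose out of reach is approached as far as the arm can. A call with a gripper value outside its range is refused whole. The fingers move at their own pace and stop on an object; the grip force is fixed at half the most. Time passes only in rows, so rows that repeat a pose let the fingers close. It gives the time, the measured TCP pose, the force and the opening at its end, in the units of the state.
- ctrl.read_state(): the state, without advancing time (a new reading comes with each control period).
- ctrl.get_image(name): name is "side" or "top"; returns the picture (400x640x3 uint8, red, green, blue); there is no depth.
- ctrl.calibration(name): a dict with "fov_y" (degrees; the focal length in pixels is half the picture's height over the tangent of half this angle, whatever the lens; pixels are square), "cx", "cy" (the principal point, pixels), "rvec" (rotation vector, rad) and "tvec" (3), from world to camera coordinates, as OpenCV has them. Camera axes: x right, y down, z forward; pixel columns grow to the right and rows downward; lengths in m; the calibration is good to about 2 mm. A picture is of the moment at which its call begins. calibration takes no time and is no camera call.
- ctrl.sign_off(): hands the job in, once; it reports no verdict.
The state is a dict: "t": time; "qpos": joint angles; "joint_vel": joint speeds; "joint_efforts": joint torques, N m; "position": TCP position; "ee_rot": TCP orientation; "ft_force": force on the tool from outside, world axes, zero at the start; "wrist_torque": the same for the moment, N m; "width": finger opening in m.
Only numpy, scipy, OpenCV 4.12 (cv2) and the standard library are available. Lean on these libraries where they do the work, as an engineer would, in place of code of your own. Each camera call takes 0.05 s, during which the arm holds its last target.

### The job

On the pipe rig, first shut the balancing valve gently: turn its black bar-shaped dial clockwise (seen from above) just until you feel it reach its end stop, without forcing it. Then open it exactly six clicks from that stop, and only when that is set, swing the ball valve's lever round until it lies along the pipe. Leave everything else on the bench where it is.

Things in the scene. Friction and masses are not known exactly. Their poses are not given: they have to be found in the camera images.
- rig: Fixed pipe rig: a grey base plate 150 x 400 x 12 mm (x, y, z) with a white pipe (32 mm across, axis 50 mm above the bench) along the rig's y axis. Origin: centre of the plate's underside, on the bench; z is up, the rig's yaw varies. The brass balancing valve with the bar-shaped dial sits at y = +90 mm of the rig, the steel ball valve with the lever at y = -70 mm.
- dial_grip (a point): Centre of the dial, on its vertical axis, 109 mm above the bench; turns with the dial. The dial is a plain black bar, 46 mm long (its x axis; either way round is the same), 14 mm thick (y), 34 mm tall (92 to 126 mm above the bench), on a brass ring 36 mm across whose top is 90 mm up; nothing else is within 45 mm of it. Clockwise from above shuts it.
- dial_top (a point): Fixed point on the dial's axis at the dial's top, 126 mm above the bench. The dial has 24 clicks a turn (one each 15 degrees) and rests by itself in them; the shut stop is one of them and it starts 2 to 4 clicks open. Between two clicks it resists with up to about 0.25 N m, nothing half-way, then pulls on into the next one about as hard.
- dial_stop (a point): The shut end stop, hidden inside on the dial's axis, 80 mm above the bench; at what angle of the dial it acts differs each time and nothing shows it. It is springy (about 8 N m per rad): 0.4 to 0.6 N m is enough to feel it, and it is spoilt when forced 0.12 rad beyond (about 1 N m; it sinks 2 mm per rad). The dial opens at most 14 clicks.
- pin_top (a point): Top of the brass travel pin in the middle of the dial, 8 mm across, 4 to 9 mm proud of its top. It does not turn; it stands 130 mm above the rig's origin with the valve shut (z in the rig's frame) and rises only 0.3 mm a click, far too little to count by measuring.
- lever_pivot (a point): Fixed point on the vertical axis of the ball valve's lever, 92 mm above the bench.
- lever_grip (a point): Centre of the lever's grey grip, 80 mm out from the pivot and 94 mm above the bench. The grip is 75 mm long (38 to 112 mm out from the pivot), 16 mm wide and 24 mm tall (82 to 106 mm above the bench), and moves with the lever.
- lever (a joint): Angle of the ball valve's lever in rad: 0 = across the pipe (the lever points to the rig's +x; valve shut), 1.571 = along the pipe, pointing to the rig's -y (valve open, a stop). It grows clockwise from above. It is stiff (about 0.2 N m) and stays where it is left.
- coupling: White plastic pipe coupling standing upright, 52 mm across, 50 mm tall; origin at its underside. Bystander.
- elbow: White plastic pipe elbow lying flat, 42 mm thick, legs 50 mm long; origin under its corner. Bystander.
- tee: White plastic pipe tee lying flat, 90 x 70 x 42 mm; origin under its middle. Bystander.
- spanner: Steel spanner 200 mm long lying flat; origin at its underside. Bystander.
- paste: Closed jar of jointing paste, 60 mm across, 70 mm tall; origin at its underside. Bystander.
- seal: Black rubber ring, 40 mm across, 8 mm thick, lying on the rig's base plate; origin at its underside. Bystander.
- plug: Grey plastic plug, 44 mm across, 30 mm tall; origin at its underside. Bystander.

How it is judged:
By the outcome, as a careful person would: the job done as asked, in the order asked, and still so for the second after the job is handed in, with the robot touching nothing.
It also fails if it takes over 69 s, if anything falls off the work surface, if the arm or the gripper's body presses on something with over 40 N, if the wrist force passes 120 N, or if a joint passes its speed limit or range.

## Working session

There is one attempt and no reset: what is moved stays moved. The work goes in short steps, Python scripts to look and compute and a tool call to move; the robot and the scene stay as the last step left them, time stands still between calls to the robot, and variables do not carry over. Pictures are saved under pics/ and viewed, and the job is handed in when it is done.

Besides the shell and the picture viewer there is one more tool, called after "Call:" as a command line: name --argument value ..., lists and objects as JSON in quotes. step_arm: Moves the arm, as the interface text tells. Its arguments: {"type":"object","properties":{"rows":{"type":"array","items":{"type":"array","items":{"type":"array","items":{"type":"number"}}}}},"required":["rows"]}

```bash
mkdir -p pics; python3 - <<'E'
from bench import ctrl
import cv2
print(ctrl.read_state(), ctrl.tcp_to_grasp)
for n in("side","top"):
    c=ctrl.calibration(n);print(n,c)
    cv2.imwrite(f"pics/{n}0.png",ctrl.get_image(n)[:,:,::-1])
E
```

```text
{'t': 0.0, 'qpos': array([ 7.65481352e+01,  1.49389020e+01, -7.98618488e+00,  6.71901874e+01,
       -2.56272759e-03,  9.00007353e+01]), 'joint_vel': array([ 0.16922159,  0.0185659 ,  0.03930264, -0.02652913, -0.04415453,
        0.03195985]), 'joint_efforts': array([ 9.40672617e-04, -4.05679393e+01,  2.53923279e+01,  1.85857440e-02,
       -3.42128988e-05, -7.25758866e-06]), 'position': array([0.12198473, 0.50992848, 0.23043309]), 'ee_rot': array([[-4.24527355e-04,  2.32640388e-01,  9.72562733e-01],
       [-1.96712363e-03,  9.72560745e-01, -2.32640771e-01],
       [-9.99997975e-01, -2.01191351e-03,  4.47537643e-05]]), 'ft_force': array([ 0.12484453, -0.03885359,  0.41728267]), 'wrist_torque': array([-0.00401071,  0.02508701, -0.06647386]), 'width': 0.08544182127722927} 0.0187
side {'fov_y': 54.17844971481256, 'cx': 325.48406289808634, 'cy': 196.76002774172696, 'rvec': array([ 2.0619385 , -0.62266241,  0.35409185]), 'tvec': array([-0.45179441,  0.28517777,  0.59319147])}
top {'fov_y': 46.50574513034498, 'cx': 318.8483710259827, 'cy': 196.53800780923865, 'rvec': array([ 2.1897174 , -2.1343498 ,  0.07107977]), 'tvec': array([0.04784578, 0.57278136, 1.14297001])}
```

View pics/side0.png

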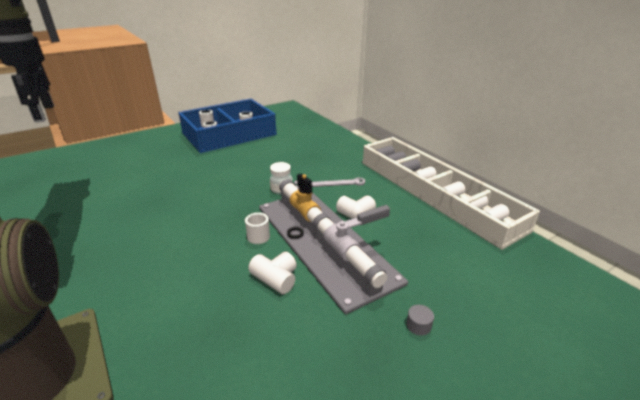

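View pics/top0.png

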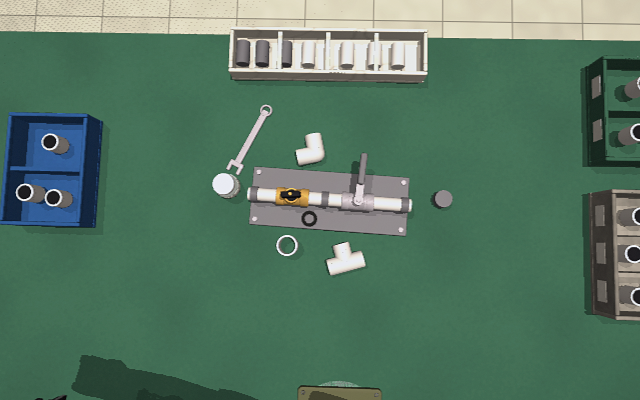

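The top view shows the dial at about (291,195), the lever pivot at (358,201), the grip at (363,168), and plate corners near (255,168), (409,180), (407,236) and (250,225). Next I'll refine these with masks.

```bash
cat > h.py <<'E'
import numpy as np, cv2
from bench import ctrl
def cam(n):
    c=ctrl.calibration(n); f=200/np.tan(np.radians(c['fov_y']/2))
    K=np.array([[f,0,c['cx']],[0,f,c['cy']],[0,0,1.]])
    return K,cv2.Rodrigues(np.array(c['rvec']))[0],np.array(c['tvec'])
def ray(n,uv,z):
    K,R,t=cam(n); d=R.T@np.linalg.solve(K,[uv[0],uv[1],1.]); o=-R.T@t
    return o+d*(z-o[2])/d[2]
def proj(n,p):
    K,R,t=cam(n); q=K@(R@np.array(p)+t); return q[:2]/q[2]
E
python3 - <<'E'
from h import *
im=cv2.imread('pics/top0.png')
s=cv2.imread('pics/side0.png')
cv2.imwrite('pics/topc0.png',cv2.resize(im[140:250,230:430],None,fx=4,fy=4,interpolation=cv2.INTER_CUBIC)[:600])
cv2.imwrite('pics/sidec0.png',cv2.resize(s[160:310,250:410],None,fx=4,fy=4,interpolation=cv2.INTER_CUBIC))
for p in [(255,168),(409,180),(407,236),(250,225)]: print(ray('top',p,.012))
# dial: dark
g=im.max(2); 
m=((g<45)).astype(np.uint8); m[:,:270]=0;m[:,315:]=0;m[:182]=0;m[207:]=0
ys,xs=np.nonzero(m);print('dial px',len(xs),xs.mean(),ys.mean(),xs.min(),xs.max(),ys.min(),ys.max())
print(ray('top',(xs.mean(),ys.mean()),.126))
pts=np.array([ray('top',(x,y),.126)[:2] for x,y in zip(xs,ys)]);r=cv2.minAreaRect(pts.astype(np.float32)*1000);print(r)
C=np.cov(pts.T);w,v=np.linalg.eigh(C);print(np.degrees(np.arctan2(v[1,1],v[0,1])),np.sqrt(w*12))
E
```

```text
[0.64230989 0.22888375 0.012     ]
[ 0.62053917 -0.16511801  0.012     ]
[ 0.47855631 -0.16139801  0.012     ]
[0.49585967 0.23587435 0.012     ]
dial px 125 290.624 194.76 281 300 190 200
[0.564828   0.12494996 0.126     ]
((564.27734375, 125.25596618652344), (23.143888473510742, 43.93029022216797), 1.4130659103393555)
91.11543822816382 [0.02122066 0.0421863 ]
```

View pics/topc0.png

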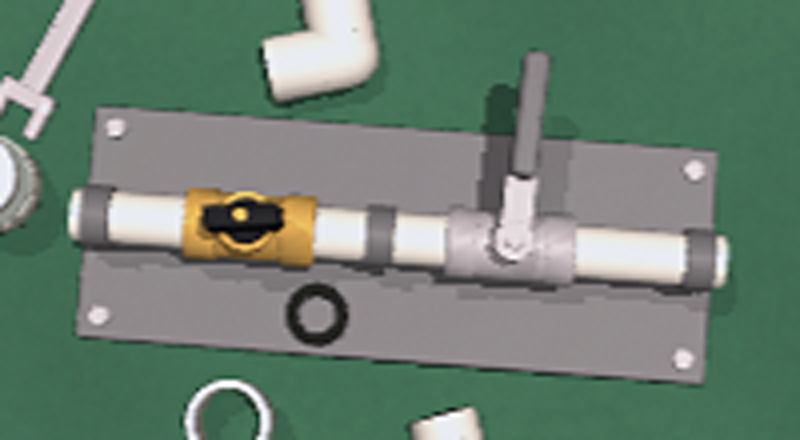

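View pics/sidec0.png

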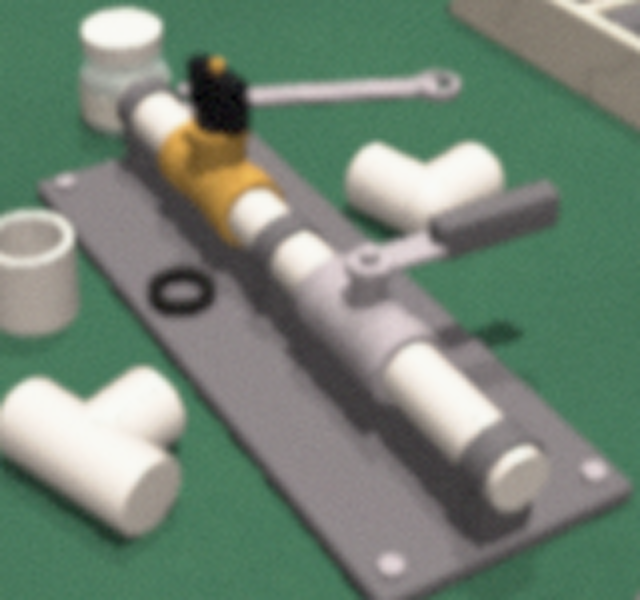

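```bash
python3 - <<'E'
from h import *
f=lambda x,y:(230+(x+.5)/4-.5,140+(y+.5)/4-.5)
A=[ray('top',f(*p),.012)[:2] for p in [(95,107),(717,152),(703,383),(78,337)]]
A=np.array(A);print(A)
c=A.mean(0);yv=(A[0]+A[3]-A[1]-A[2])/2;print(c,np.linalg.norm(yv),np.linalg.norm(A[0]-A[3]),np.linalg.norm(A[1]-A[2]))
yaw=np.degrees(np.arctan2(-yv[0],yv[1]));xv=(A[0]+A[1]-A[2]-A[3])/2
print('yaw',yaw,np.degrees(np.arctan2(xv[1],xv[0])))
y=np.radians(yaw);R=np.array([[np.cos(y),-np.sin(y)],[np.sin(y),np.cos(y)]])
print('dial',c+R@[0,.09],'pivot',c+R@[0,-.07],'grip',c+R@[.08,-.07])
print('pin top',ray('top',f(240,213),.131),'pivot seen',ray('top',f(512,245),.097),'grip tip',ray('top',f(537,55),.106),'lever start',ray('top',f(525,173),.106))
for n in('top','side'):
    K,RR,t=cam(n);print(n,-RR.T@t)
im=cv2.imread('pics/top0.png')
cv2.imwrite('pics/d0.png',cv2.resize(im[180:210,272:312],None,fx=16,fy=16,interpolation=cv2.INTER_CUBIC))
s=cv2.imread('pics/side0.png')
cv2.imwrite('pics/d1.png',cv2.resize(s[168:208,280:330],None,fx=12,fy=12,interpolation=cv2.INTER_CUBIC))
E
```

```text
[[ 0.64642854  0.23324028]
 [ 0.62661712 -0.16474654]
 [ 0.48001455 -0.15731585]
 [ 0.4986546   0.23822119]]
[0.5629287  0.03734977] 0.39722746664715824 0.14785786743844606 0.1467907646314738
yaw -2.7741891795219553 -2.4142935660831126
dial [0.56728469 0.12724429] pivot [ 0.55954072 -0.03256819] grip [ 0.63944696 -0.03644018]
pin top [0.56864491 0.12694454 0.131     ] pivot seen [ 0.55694039 -0.03100545  0.097     ] grip tip [ 0.66887411 -0.04305127  0.106     ] lever start [ 0.5986956 -0.0372886  0.106    ]
top [0.46487975 0.03098925 1.191501  ]
side [ 0.17670085 -0.53978194  0.56101064]
```

View pics/d0.png

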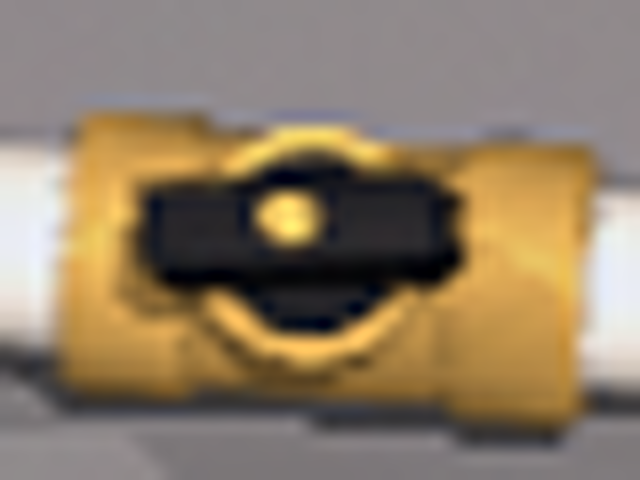

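View pics/d1.png

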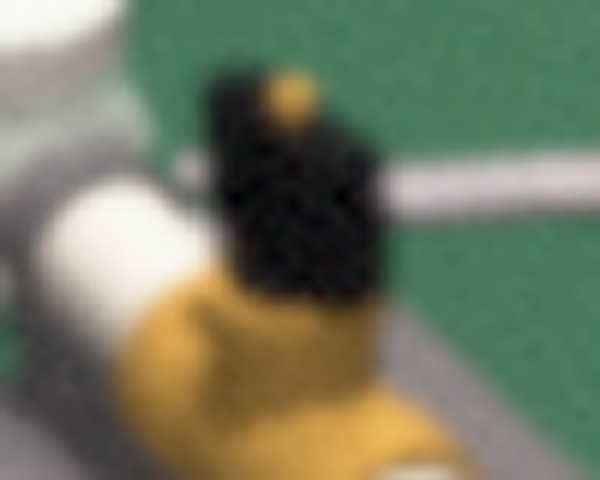

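```bash
cat >> h.py <<'E'
def tri(a,b):
    P=[]
    for n in('top','side'):
        K,R,t=cam(n);P.append(K@np.c_[R,t])
    X=cv2.triangulatePoints(P[0],P[1],np.array(a,float).reshape(2,1),np.array(b,float).reshape(2,1))[:,0]
    return X[:3]/X[3]
def delta(target):
    s=ctrl.read_state(); return s['ee_rot'].T@(np.array(target)-s['position'])*1000
def st():
    s=ctrl.read_state(); R=s['ee_rot']
    print('t',round(s['t'],2),'q',s['qpos'].round(2),'p',(s['position']*1000).round(1),'yang',round(float(np.degrees(np.arctan2(R[1,1],R[0,1]))),2),'F',s['ft_force'].round(2),'T',s['wrist_torque'].round(3),'w',round(s['width']*1000,1))
E
python3 - <<'E'
from h import *
g=lambda x,y,k,ox,oy:(ox+(x+.5)/k-.5,oy+(y+.5)/k-.5)
a=g(289,216,16,272,180);b=g(292,95,12,280,168);print(a,b,tri(a,b))
# lever features: pivot and grip end
e=lambda u,v:tri(g(*u,4,230,140),g(*v,4,250,160))
print('pivot',e((512,245),(368,258)))
p0=ray('top',g(150,185,16,272,180),.126);p1=ray('top',g(440,180,16,272,180),.126);d=p0-p1;print('bar top edge ang',np.degrees(np.arctan2(d[1],d[0])),np.linalg.norm(d))
p0=ray('top',g(150,262,16,272,180),.126);p1=ray('top',g(440,262,16,272,180),.126);d=p0-p1;print('bar low edge ang',np.degrees(np.arctan2(d[1],d[0])))
print(delta([.568,.127,.231]))
E
```

```text
(289.59375, 193.03125) (303.875, 175.45833333333334) [0.56858939 0.12683504 0.13100913]
pivot [ 0.55824592 -0.03184392  0.09642403]
bar top edge ang 92.37643155199862 0.041867521034494974
bar low edge ang 91.40026715187788
[ 3.52466813e-02 -2.68719990e+02  5.22873774e+02]
```

Call:
step_arm --rows '[[[0,0,-25,49,9.3],[0,0,-50,98,18.6],[0,0,-75,147,27.9],[0,0,-100,196,37.2],[0,0,-125,245,46.5],[0,0,-150,294,55.8],[0,0,-175,343,65.1],[0,0,-200,392,74.4]]]'

```text
t: 1.1
position: [0.4578, 0.2234, 0.231]
ee_rot: [[-0.001, 0.999, 0.032], [-0.0, 0.032, -0.999], [-1.0, -0.001, 0.0]]
ft_force: [-0.2, 1.5, 0.2]
width: 0.0856
```

```bash
python3 - <<'E'
from h import *
st(); print(delta([.568,.127,.231]))
E
```

```text
t 1.1 q [ 2.6000e+01  1.3400e+01 -1.0000e+01  6.6620e+01  1.0000e-02  1.1417e+02] p [457.8 223.4 231. ] yang 1.83 F [-0.18  1.47  0.2 ] T [ 0.03   0.012 -0.024] w 85.6
[-5.87897483e-02  1.07052982e+02  9.98811797e+01]
```

Call:
step_arm --rows '[[[0,0,36,34,0],[0,0,72,68,0],[0,0,108,100,0],[0,0,108,100,0],[0,0,108,100,0]]]'

```text
t: 1.72
position: [0.5678, 0.1289, 0.2306]
ee_rot: [[-0.002, 0.999, 0.037], [-0.0, 0.037, -0.999], [-1.0, -0.002, -0.0]]
ft_force: [-0.8, 0.1, 0.1]
width: 0.0851
```

```bash
python3 - <<'E'
from h import *
st(); print(delta([.568,.127,.098]))
for n in("side","top"): cv2.imwrite(f"pics/{n}1.png",ctrl.get_image(n)[:,:,::-1])
im=cv2.imread('pics/side1.png');cv2.imwrite('pics/s1c.png',cv2.resize(im[90:240,230:430],None,fx=4,fy=4,interpolation=cv2.INTER_CUBIC))
E
```

```text
t 1.73 q [1.2780e+01 2.0670e+01 3.7000e-01 6.9820e+01 3.0000e-02 1.0066e+02] p [567.8 128.9 230.6] yang 2.12 F [-0.8   0.06  0.14] T [-0.033  0.004  0.032] w 85.1
[132.6224072    0.40805644   1.93408725]
```

View pics/s1c.png

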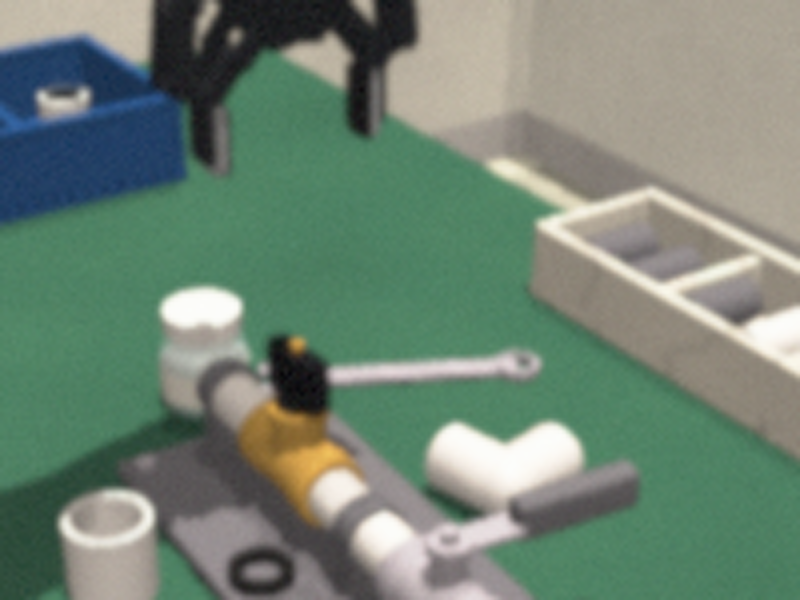

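View pics/top1.png

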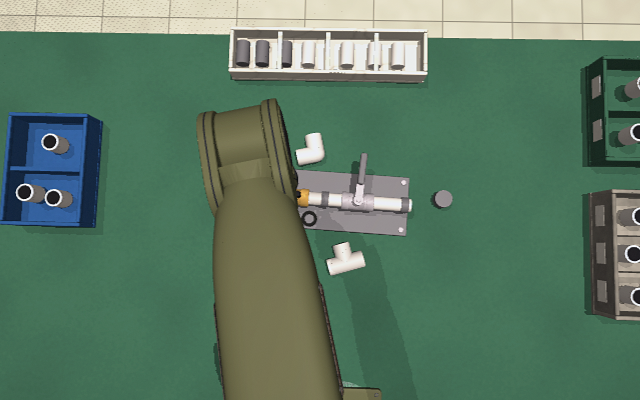

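The side view shows the open fingers straddling the dial along x, about 100 mm above it. The path down is clear, so I'm descending.

Call:
step_arm --rows '[[[0,40,0.5,1.5,0],[0,80,0.5,1.5,0],[0,110,0.5,1.5,0],[0,133,0.5,1.5,0],[0,133,0.5,1.5,0],[0.3,133,0.5,1.5,0]]]'

```text
t: 2.58
position: [0.5693, 0.1283, 0.0994]
ee_rot: [[0.001, 0.999, 0.039], [0.0, 0.039, -0.999], [-1.0, 0.001, -0.0]]
ft_force: [-0.2, 1.5, 0.8]
width: 0.0697
```

```bash
python3 - <<'E'
from h import *
st(); print(delta([.568,.127,.098]))
for n in("side",): cv2.imwrite(f"pics/{n}2.png",ctrl.get_image(n)[:,:,::-1])
im=cv2.imread('pics/side2.png');cv2.imwrite('pics/s2c.png',cv2.resize(im[120:240,230:390],None,fx=5,fy=5,interpolation=cv2.INTER_CUBIC))
E
```

```text
t 2.58 q [ 12.7   25.25 -12.86  51.81   0.   100.49] p [569.3 128.3  99.4] yang 2.21 F [-0.16  1.45  0.83] T [ 0.031 -0.011 -0.011] w 69.7
[ 1.41484773 -1.310007    1.20150778]
```

View pics/s2c.png

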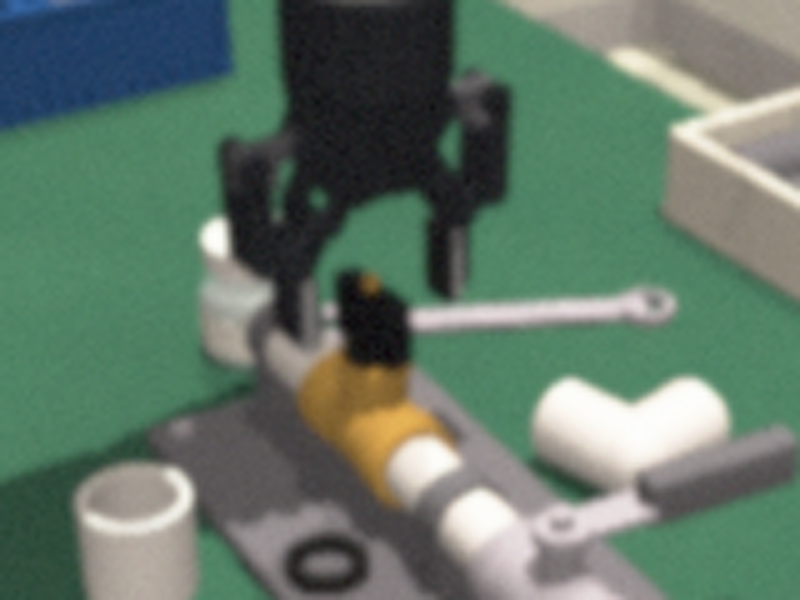

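The fingers are either side of the dial, so I'm closing on it.

Call:
step_arm --rows '[[[0.7,0,-0.5,1,0],[0.9,0,-0.5,1,0],[1,0,-0.5,1,0],[1,0,-0.5,1,0],[1,0,-0.5,1,0],[1,0,-0.5,1,0]]]'

```text
t: 3.38
position: [0.5679, 0.1266, 0.0991]
ee_rot: [[-0.001, 0.999, 0.038], [0.0, 0.038, -0.999], [-1.0, -0.001, -0.0]]
ft_force: [-3.4, -0.1, 5.7]
width: 0.013
```

```bash
cat >> h.py <<'E'
def avg(n=6):
    A=[];
    for i in range(n):
        s=ctrl.read_state();R=s['ee_rot'];A.append(np.r_[s['ft_force'],s['wrist_torque'],s['position']*1000,np.degrees(np.arctan2(R[1,1],R[0,1])),s['qpos'][5],s['width']*1000])
        if i<n-1: ctrl.get_image('top')
    A=np.array(A);m=A.mean(0)
    print('t',round(s['t'],2),'F',m[:3].round(1),'T',m[3:6].round(3),'sdTz',A[:,5].std().round(3),'p',m[6:9].round(1),'yang',m[9].round(2),'q6',m[10].round(2),'w',m[11].round(1))
E
python3 -c "
from h import *
avg()"
```

```text
t 3.62 F [-3.2 -0.2  5.5] T [-0.006  0.641  0.107] sdTz 0.025 p [567.9 126.5  99.1] yang 2.16 q6 100.38 w 13.2
```

Call:
step_arm --rows '[[[1,0,-0.3,0,3],[1,0,-0.3,0,3],[1,0,-0.3,0,3]]]'

```text
t: 4.0
position: [0.5678, 0.1265, 0.0991]
ee_rot: [[-0.0, 1.0, -0.014], [0.0, -0.014, -1.0], [-1.0, -0.0, -0.0]]
ft_force: [-4.0, 0.3, 5.8]
width: 0.0131
```

```bash
python3 -c "
from h import *
avg(4)"
```

```text
t 4.15 F [-3.2  0.1  5.9] T [-0.013  0.573  0.197] sdTz 0.039 p [567.8 126.5  99.1] yang -0.81 q6 103.35 w 13.0
```

Call:
step_arm --rows '[[[1,0,0,0,4],[1,0,0,0,4],[1,0,0,0,4]]]'

```text
t: 4.53
position: [0.5677, 0.1265, 0.0991]
ee_rot: [[-0.001, 0.996, -0.085], [0.001, -0.085, -0.996], [-1.0, -0.001, -0.0]]
ft_force: [-3.2, 1.1, 5.0]
width: 0.0128
```

```bash
python3 -c "
from h import *
avg(4)"
```

```text
t 4.67 F [-3.2  0.6  5.8] T [ 0.043  0.61  -0.227] sdTz 0.03 p [567.8 126.5  99.1] yang -4.88 q6 107.42 w 13.0
```

Call:
step_arm --rows '[[[1,0,0,0,4],[1,0,0,0,4],[1,0,0,0,4]]]'

```text
t: 5.05
position: [0.5677, 0.1265, 0.0991]
ee_rot: [[-0.001, 0.988, -0.154], [0.001, -0.154, -0.988], [-1.0, -0.001, -0.0]]
ft_force: [-2.5, 0.8, 6.1]
width: 0.0132
```

```bash
python3 -c "
from h import *
avg(4)"
```

```text
t 5.2 F [-3.   0.4  5.8] T [ 0.049  0.606 -0.118] sdTz 0.046 p [567.7 126.5  99.1] yang -8.86 q6 111.41 w 13.1
```

Call:
step_arm --rows '[[[1,0,0,0,4],[1,0,0,0,4],[1,0,0,0,4]]]'

```text
t: 5.58
position: [0.5677, 0.1265, 0.0991]
ee_rot: [[-0.001, 0.975, -0.222], [0.0, -0.222, -0.975], [-1.0, -0.001, -0.0]]
ft_force: [-3.8, -0.4, 7.2]
width: 0.013
```

```bash
python3 -c "
from h import *
avg(4)"
```

```text
t 5.72 F [-3.2 -0.2  6.4] T [0.024 0.634 0.092] sdTz 0.032 p [567.6 126.5  99.1] yang -12.83 q6 115.37 w 12.8
```

Call:
step_arm --rows '[[[1,0,0,0,5],[1,0,0,0,10],[1,0,0,0,15],[1,0,0,0,15],[1,0,0,0,15]]]'

```text
t: 6.35
position: [0.5674, 0.1266, 0.0991]
ee_rot: [[-0.001, 0.885, -0.466], [0.0, -0.466, -0.885], [-1.0, -0.001, 0.0]]
ft_force: [-3.3, 1.1, 5.9]
width: 0.0128
```

```bash
python3 -c "
from h import *
avg(5)"
```

```text
t 6.55 F [-3.   0.7  6.2] T [0.025 0.698 0.169] sdTz 0.025 p [567.4 126.6  99.1] yang -27.81 q6 130.36 w 12.9
```

Call:
step_arm --rows '[[[1,0,0,0,1.5],[1,0,0,0,1.5],[1,0,0,0,1.5]]]'

```text
t: 6.92
position: [0.5674, 0.1266, 0.0991]
ee_rot: [[-0.001, 0.872, -0.489], [0.0, -0.489, -0.872], [-1.0, -0.001, 0.0]]
ft_force: [-3.7, -0.2, 6.1]
width: 0.0129
```

```bash
python3 -c "
from h import *
avg(5)"
```

```text
t 7.12 F [-3.6  0.2  6.4] T [0.003 0.704 0.338] sdTz 0.027 p [567.4 126.6  99.1] yang -29.28 q6 131.84 w 13.0
```

Call:
step_arm --rows '[[[1,0,0,0,1],[1,0,0,0,1],[1,0,0,0,1]]]'

```text
t: 7.5
position: [0.5674, 0.1266, 0.0991]
ee_rot: [[-0.001, 0.864, -0.504], [0.0, -0.504, -0.864], [-1.0, -0.001, 0.0]]
ft_force: [-4.0, 0.2, 6.4]
width: 0.013
```

```bash
python3 -c "
from h import *
avg(5)"
```

```text
t 7.7 F [-3.8  0.2  6.3] T [0.009 0.716 0.442] sdTz 0.023 p [567.4 126.6  99.1] yang -30.26 q6 132.82 w 12.9
```

Call:
step_arm --rows '[[[1,0,0,0,0.8],[1,0,0,0,0.8],[1,0,0,0,0.8]]]'

```text
t: 8.07
position: [0.5674, 0.1266, 0.0991]
ee_rot: [[-0.001, 0.857, -0.516], [0.0, -0.516, -0.857], [-1.0, -0.001, 0.0]]
ft_force: [-3.9, -0.6, 6.1]
width: 0.0131
```

```bash
python3 -c "
from h import *
avg(5)"
```

```text
t 8.28 F [-3.3 -0.1  6.3] T [-0.025  0.723  0.554] sdTz 0.021 p [567.4 126.6  99.1] yang -31.05 q6 133.61 w 12.9
```

The torque rises past any detent to 0.55 N m, so the stop is 2 clicks from the start, at a tool angle of about -26°. Next I'll open six clicks (90°) to about 64°.

Call:
step_arm --rows '[[[1,0,0,0,-6],[1,0,0,0,-12],[1,0,0,0,-18],[1,0,0,0,-24],[1,0,0,0,-30],[1,0,0,0,-35],[1,0,0,0,-35],[1,0,0,0,-35]]]'

```text
t: 9.28
position: [0.5679, 0.1266, 0.0991]
ee_rot: [[-0.0, 0.998, 0.067], [0.0, 0.067, -0.998], [-1.0, -0.0, -0.0]]
ft_force: [-3.3, -0.6, 4.6]
width: 0.013
```

```bash
python3 -c "
from h import *
avg(4)"
```

```text
t 9.43 F [-2.8 -0.1  4.9] T [0.026 0.557 0.003] sdTz 0.017 p [567.9 126.5  99.1] yang 3.86 q6 98.69 w 12.9
```

Call:
step_arm --rows '[[[1,0,0,0,-7],[1,0,0,0,-14],[1,0,0,0,-21],[1,0,0,0,-28],[1,0,0,0,-35],[1,0,0,0,-42],[1,0,0,0,-45],[1,0,0,0,-45]]]'

```text
t: 10.42
position: [0.5684, 0.1269, 0.0991]
ee_rot: [[0.001, 0.658, 0.753], [0.001, 0.753, -0.658], [-1.0, 0.001, -0.0]]
ft_force: [-2.2, 1.2, 6.2]
width: 0.0132
```

```bash
python3 -c "
from h import *
avg(4)"
```

```text
t 10.57 F [-2.   1.   6.2] T [0.238 0.447 0.019] sdTz 0.026 p [568.4 126.9  99.1] yang 48.81 q6 53.75 w 13.2
```

Call:
step_arm --rows '[[[1,0,0,0,-5],[1,0,0,0,-10],[1,0,0,0,-15],[1,0,0,0,-15],[1,0,0,0,-15]]]'

```text
t: 11.2
position: [0.5685, 0.1271, 0.0991]
ee_rot: [[0.001, 0.441, 0.897], [0.001, 0.897, -0.441], [-1.0, 0.002, 0.0]]
ft_force: [-1.7, 1.9, 4.7]
width: 0.0129
```

```bash
python3 -c "
from h import *
avg(4)"
```

```text
t 11.35 F [-1.9  1.4  5.3] T [0.306 0.391 0.008] sdTz 0.016 p [568.5 127.1  99.1] yang 63.81 q6 38.75 w 13.0
```

Torque is zero at 3.9°, 48.8° and 63.8°, so the detents are at 3.9° + 15°k. The stop is at -26.1° and we are exactly six clicks open. Releasing and lifting.

Call:
step_arm --rows '[[[0.8,0,0,0,0],[0.5,0,0,0,0],[0.2,0,0,0,0],[0,0,0,0,0],[0,-30,0,0,0],[0,-80,0,0,0],[0,-100,0,0,0],[0,-100,0,0,0]]]'

```text
t: 12.35
position: [0.5697, 0.1268, 0.2001]
ee_rot: [[0.004, 0.441, 0.898], [0.001, 0.898, -0.441], [-1.0, 0.003, 0.003]]
ft_force: [0.0, 0.1, -0.6]
width: 0.0855
```

```bash
python3 - <<'E'
from h import *
st()
cv2.imwrite("pics/side3.png",ctrl.get_image('side')[:,:,::-1])
im=cv2.imread('pics/side3.png');cv2.imwrite('pics/s3c.png',cv2.resize(im[120:280,250:410],None,fx=3.7,fy=3.7,interpolation=cv2.INTER_CUBIC))
y=np.radians(-2.65);R=np.array([[np.cos(y),-np.sin(y)],[np.sin(y),np.cos(y)]])
piv=np.array([.568,.127])+R@[0,-.16];print(piv, piv+R@[.08,0])
E
```

```text
t 12.35 q [12.55 21.26 -3.31 65.18 -0.   38.7 ] p [569.7 126.8 200.1] yang 63.84 F [ 0.03  0.08 -0.58] T [0.023 0.033 0.001] w 85.5
[ 0.56060244 -0.0328289 ] [ 0.64051689 -0.03652768]
```

View pics/s3c.png

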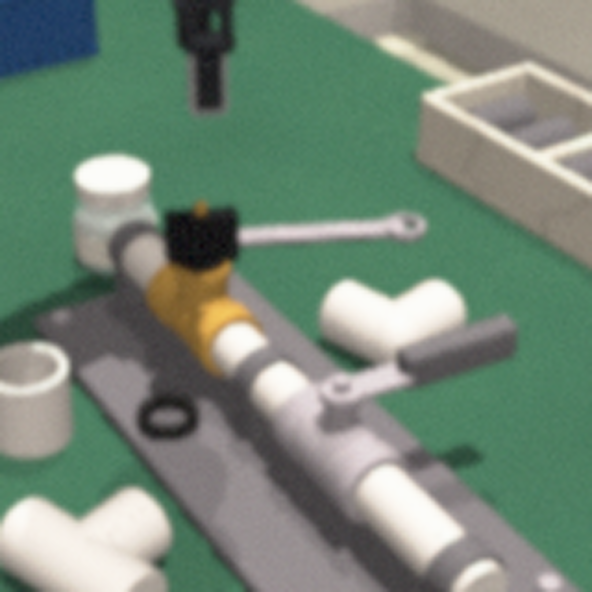

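Dial and grip look as expected: the dial has turned and nothing else moved. Now to the lever, with the grip centre at about (0.640, -0.039).

```bash
python3 - <<'E'
from h import *
print(delta([.640,-.039,.2]))
E
```

```text
[  -1.46649479 -117.1295011   137.00610629]
```

Call:
step_arm --rows '[[[0,0,-23,27,-5],[0,0,-47,55,-10],[0,0,-70,82,-15],[0,0,-94,110,-20],[0,0,-117,137,-21.7],[0,0,-117,137,-21.7],[0,0,-117,137,-21.7]]]'

```text
t: 13.28
position: [0.6386, -0.0386, 0.1966]
ee_rot: [[-0.003, 0.078, 0.997], [0.001, 0.997, -0.078], [-1.0, 0.0, -0.003]]
ft_force: [0.8, 0.3, -0.3]
width: 0.0852
```

```bash
python3 - <<'E'
from h import *
st(); print(delta([.640,-.039,.082]))
cv2.imwrite("pics/side4.png",ctrl.get_image('side')[:,:,::-1])
im=cv2.imread('pics/side4.png');cv2.imwrite('pics/s4c.png',cv2.resize(im[100:260,280:440],None,fx=3.7,fy=3.7,interpolation=cv2.INTER_CUBIC))
E
```

```text
t 13.28 q [-3.470e+00  2.726e+01  5.850e+00  6.877e+01  3.000e-02  1.000e+00] p [638.6 -38.6 196.6] yang 85.53 F [ 0.79  0.25 -0.35] T [0.016 0.045 0.038] w 85.2
[114.61549569  -0.37630783   1.82239933]
```

View pics/s4c.png

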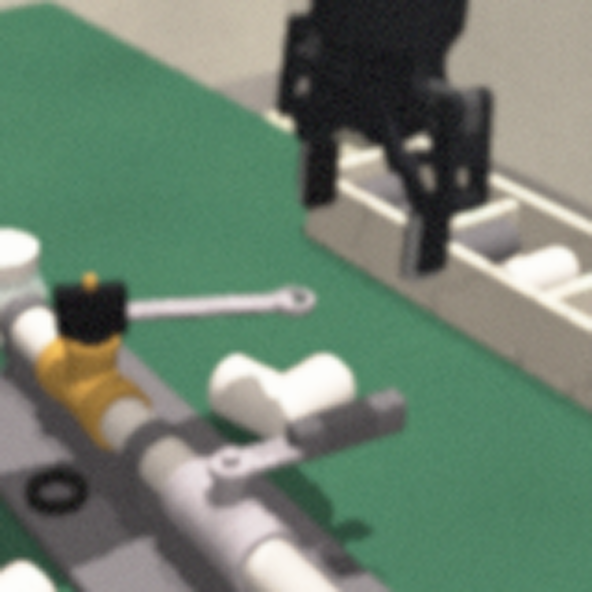

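The gripper is straddling the lever grip, so I'm descending and closing.

Call:
step_arm --rows '[[[0,40,0,1,0],[0,80,0,1,0],[0,105,0,1,0],[0,115,0,1,0],[0.5,115,0,1,0],[0.8,115,0,1,0],[1,115,0,1,0],[1,115,0,1,0]]]'

```text
t: 14.32
position: [0.6415, -0.0394, 0.0845]
ee_rot: [[0.002, 0.078, 0.997], [-0.001, 0.997, -0.078], [-1.0, -0.001, 0.002]]
ft_force: [-2.5, -0.5, 5.5]
width: 0.0143
```

Call:
step_arm --rows '[[[1,0,0,0,0],[1,0,0,0,0]]]'

```text
t: 14.58
position: [0.6415, -0.0393, 0.0845]
ee_rot: [[0.002, 0.078, 0.997], [-0.0, 0.997, -0.078], [-1.0, -0.0, 0.002]]
ft_force: [-0.5, -0.9, 6.4]
width: 0.0148
```

```bash
python3 - <<'E'
from h import *
avg(4)
cv2.imwrite("pics/side5.png",ctrl.get_image('side')[:,:,::-1])
im=cv2.imread('pics/side5.png');cv2.imwrite('pics/s5c.png',cv2.resize(im[100:260,280:440],None,fx=3.7,fy=3.7,interpolation=cv2.INTER_CUBIC))
E
```

```text
t 14.72 F [-0.7 -0.6  5.6] T [-0.155  0.177 -0.145] sdTz 0.011 p [641.5 -39.3  84.5] yang 85.52 q6 0.98 w 14.7
```

View pics/s5c.png

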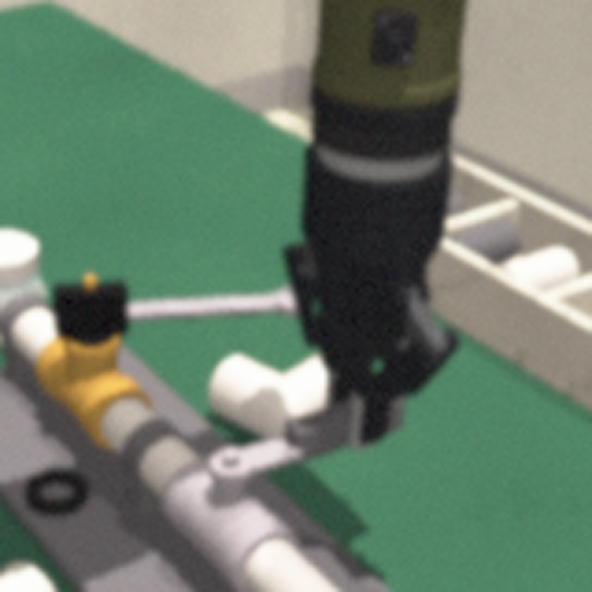

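Call:
step_arm --rows '[[[1,0,-7.1,-0.3,5],[1,0,-14.2,-1.2,10],[1,0,-21.1,-2.8,15],[1,0,-27.9,-4.9,20],[1,0,-34.4,-7.6,25],[1,0,-40.8,-10.9,30],[1,0,-40.8,-10.9,30]]]'

```text
t: 15.65
position: [0.6271, -0.0793, 0.0845]
ee_rot: [[0.002, 0.567, 0.824], [-0.0, 0.824, -0.567], [-1.0, 0.001, 0.001]]
ft_force: [-0.9, -0.4, 5.9]
width: 0.0149
```

```bash
python3 - <<'E'
from h import *
avg(3)
E
```

```text
t 15.75 F [-1.  -0.2  6.4] T [-0.139  0.28  -0.113] sdTz 0.012 p [627.1 -79.3  84.5] yang 55.5 q6 27.3 w 14.9
```

Call:
step_arm --rows '[[[1,0,-9.9,-0.6,7],[1,0,-19.7,-2.4,14],[1,0,-29.2,-5.4,21],[1,0,-38.3,-9.5,28],[1,0,-46.7,-14.7,35],[1,0,-54.5,-20.9,42],[1,0,-61.5,-28.0,49],[1,0,-65.9,-33.6,54]]]'

```text
t: 16.75
position: [0.5619, -0.1144, 0.0845]
ee_rot: [[0.002, 1.0, 0.025], [-0.001, 0.025, -1.0], [-1.0, 0.002, 0.001]]
ft_force: [-1.5, 0.2, 7.2]
width: 0.0148
```

```bash
python3 - <<'E'
from h import *
avg(3)
E
```

```text
t 16.85 F [-2.1 -0.3  6.7] T [-0.082  0.415  0.019] sdTz 0.231 p [ 561.5 -114.4   84.5] yang 1.38 q6 77.1 w 14.8
```

Call:
step_arm --rows '[[[1,0,-1.4,0,1],[1,0,-2.8,0,2],[1,0,-4.2,-0.1,3],[1,0,-4.2,-0.1,3]]]'

```text
t: 17.35
position: [0.5577, -0.1144, 0.0844]
ee_rot: [[0.001, 1.0, -0.025], [-0.001, -0.025, -1.0], [-1.0, 0.001, 0.001]]
ft_force: [-2.3, -0.8, 8.5]
width: 0.0147
```

```bash
python3 - <<'E'
from h import *
avg(3)
E
```

```text
t 17.45 F [-2.1 -0.5  7.6] T [-0.132  0.494  0.196] sdTz 0.022 p [ 557.7 -114.4   84.4] yang -1.42 q6 79.84 w 14.8
```

Call:
step_arm --rows '[[[1,0,-0.7,0,0.5],[1,0,-1.4,0,1],[1,0,-1.4,0,1]]]'

```text
t: 17.82
position: [0.5564, -0.1144, 0.0844]
ee_rot: [[0.001, 0.999, -0.042], [-0.001, -0.042, -0.999], [-1.0, 0.001, 0.001]]
ft_force: [-2.7, -0.7, 7.5]
width: 0.0149
```

```bash
python3 - <<'E'
from h import *
avg(3)
E
```

```text
t 17.93 F [-1.9 -0.2  7.5] T [-0.118  0.456  0.238] sdTz 0.011 p [ 556.4 -114.4   84.5] yang -2.41 q6 80.81 w 14.8
```

Call:
step_arm --rows '[[[1,0,-0.7,0,0.5],[1,0,-1.4,0,1],[1,0,-1.4,0,1]]]'

```text
t: 18.3
position: [0.5556, -0.1144, 0.0845]
ee_rot: [[0.002, 0.998, -0.058], [-0.001, -0.058, -0.998], [-1.0, 0.002, 0.001]]
ft_force: [-0.7, -1.0, 6.9]
width: 0.0147
```

```bash
python3 - <<'E'
from h import *
avg(3)
E
```

```text
t 18.4 F [-0.6 -0.4  6.2] T [-0.187  0.251  0.678] sdTz 0.041 p [ 555.6 -114.4   84.5] yang -3.34 q6 81.72 w 14.7
```

Call:
step_arm --rows '[[[1,0,-0.7,0,0.3],[1,0,-1.4,0,0.5],[1,0,-1.4,0,0.5]]]'

```text
t: 18.77
position: [0.5555, -0.1144, 0.0844]
ee_rot: [[0.004, 0.998, -0.067], [-0.001, -0.067, -0.998], [-1.0, 0.004, 0.001]]
ft_force: [3.3, -1.3, 5.5]
width: 0.0143
```

```bash
python3 - <<'E'
from h import *
avg(3)
E
```

```text
t 18.88 F [ 3.3 -1.3  6.2] T [-0.238 -0.42   1.081] sdTz 0.009 p [ 555.5 -114.4   84.5] yang -3.86 q6 82.23 w 14.5
```

The lever has reached its stop: the position has stalled and torque is rising. Releasing and lifting away.

Call:
step_arm --rows '[[[0.95,0,0.3,0,-0.5],[0.7,0,0.3,0,-0.5],[0.4,0,0.3,0,-0.5],[0,0,0.3,0,-0.5],[0,0,0.3,0,-0.5],[0,-40,0.3,0,-0.5],[0,-90,0.3,0,-0.5],[0,-130,0.3,0,-0.5]]]'

```text
t: 19.88
position: [0.5538, -0.1141, 0.2151]
ee_rot: [[0.001, 0.998, -0.061], [-0.0, -0.061, -0.998], [-1.0, 0.001, 0.0]]
ft_force: [1.1, -0.5, 0.1]
width: 0.0853
```

Call:
step_arm --rows '[[[0,-20,0,-50,0],[0,-20,0,-100,0],[0,-20,-50,-150,0],[0,-20,-100,-180,0],[0,-20,-150,-200,0],[0,-20,-200,-200,0],[0,-20,-200,-200,0]]]'

```text
t: 20.75
position: [0.3618, 0.0975, 0.233]
ee_rot: [[-0.003, 0.998, -0.058], [-0.001, -0.058, -0.998], [-1.0, -0.003, 0.001]]
ft_force: [0.4, -0.2, -1.0]
width: 0.0853
```

```bash
python3 - <<'E'
from h import *
st()
for n in("side","top"): cv2.imwrite(f"pics/{n}6.png",ctrl.get_image(n)[:,:,::-1])
im=cv2.imread('pics/side6.png');cv2.imwrite('pics/s6c.png',cv2.resize(im[150:310,240:440],None,fx=3.7,fy=3.7,interpolation=cv2.INTER_CUBIC))
E
```

```text
t 20.75 q [ 1.508e+01  1.500e-01 -2.530e+01  6.471e+01  1.000e-02  1.084e+02] p [361.8  97.5 233. ] yang -3.33 F [ 0.43 -0.18 -0.96] T [-0.051 -0.023  0.005] w 85.3
```

View pics/s6c.png

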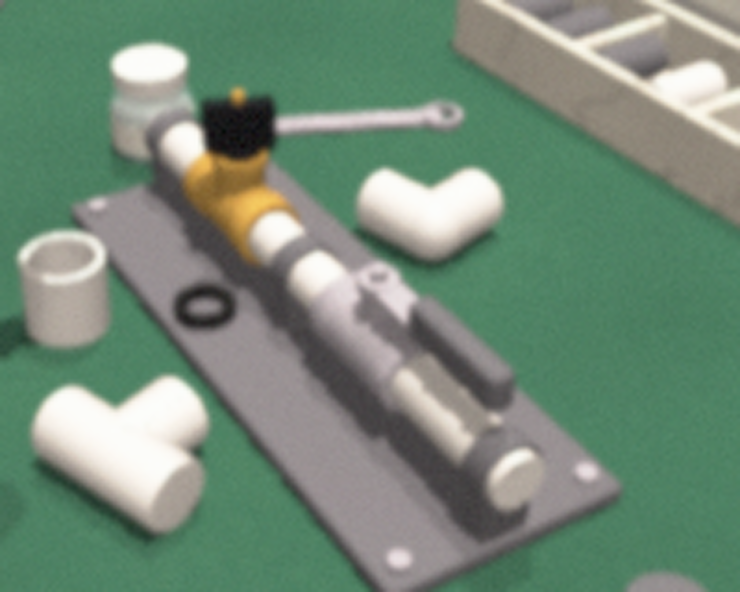

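View pics/top6.png

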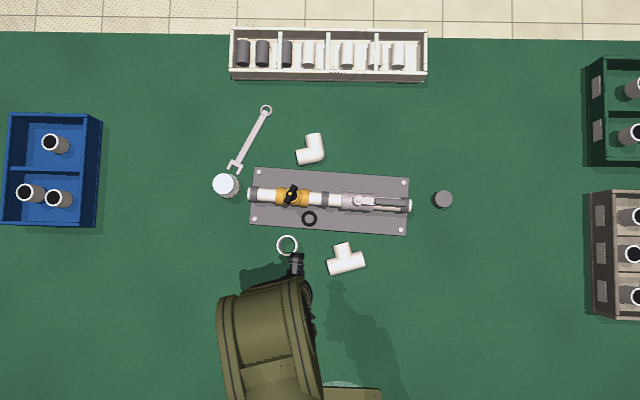

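The lever lies along the pipe at (385,202) and the bystanders are unmoved. I'll check the dial angle more closely.

```bash
python3 - <<'E'
from h import *
im=cv2.imread('pics/top6.png')
cv2.imwrite('pics/d6.png',cv2.resize(im[178:212,272:312],None,fx=16,fy=16,interpolation=cv2.INTER_CUBIC))
# predicted outlines of the bar's top for 5,6,7 clicks
c=np.array([.5683,.1269])
for a in (138.9,153.9,168.9):
    u=np.array([np.cos(np.radians(a)),np.sin(np.radians(a))]);v=np.array([-u[1],u[0]])
    for z in(.126,.092):
        print(a,z,[tuple(((proj('top',np.r_[c+sx*.023*u+sy*.007*v,z])-[272,178]+.5)*16-.5).round().astype(int).tolist()) for sx,sy in((1,1),(1,-1),(-1,-1),(-1,1))])
E
```

```text
138.9 0.126 [(220, 401), (149, 336), (366, 102), (437, 167)]
138.9 0.092 [(242, 419), (173, 356), (383, 129), (452, 192)]
153.9 0.126 [(261, 415), (175, 370), (325, 88), (410, 133)]
153.9 0.092 [(282, 433), (199, 389), (343, 116), (426, 159)]
168.9 0.126 [(304, 417), (210, 396), (281, 86), (376, 107)]
168.9 0.092 [(324, 435), (232, 414), (301, 114), (393, 134)]
```

View pics/d6.png

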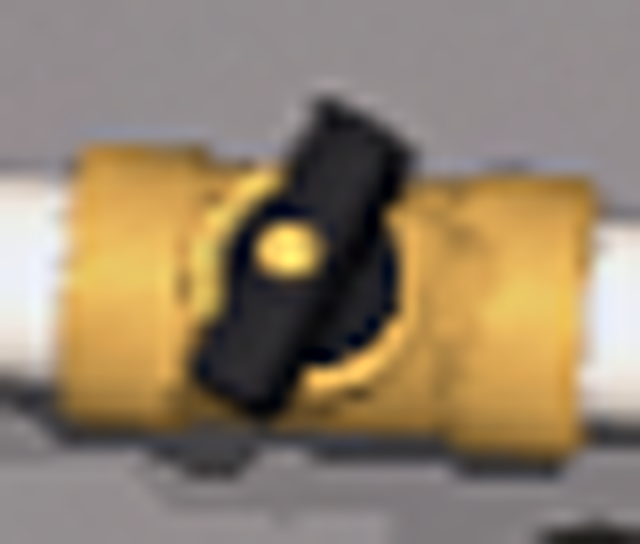

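The dial's upper corners at (325,95) and (410,150) match the six-click prediction (325,88) and (410,133). The five- and seven-click outlines do not fit. The lever is on its stop, so I'm handing in.

```bash
python3 - <<'E'
from h import *
st(); print(ctrl.sign_off())
E
```

```text
t 20.85 q [ 1.4960e+01  3.7000e-01 -2.4970e+01  6.4550e+01 -1.0000e-02  1.0839e+02] p [366.3  97.8 233.7] yang -3.43 F [-0.14 -0.41 -0.57] T [-0.05  -0.017  0.004] w 85.5
the job is handed in; nothing more can be done
None
```

I shut the balancing valve gently, opened it six clicks from the stop, then swung the ball valve's lever along the pipe. I handed the job in at 20.9 s with the gripper clear.

- **Shutting:** I turned the dial clockwise until the torque climbed past anything a click gives. It reached about 0.55 N m, 2 clicks from where the dial started, and I stopped there.
- **Opening:** I turned it back to the sixth click, 90° from the stop. The dial torque read zero there, and at the 2- and 5-click positions I checked on the way. After release, the top picture matched the six-click outline within about 20 px on a 16× enlargement, and not the five- or seven-click ones.
- **Lever:** I gripped it and swung it round until its position stalled at the stop (moment about 1.1 N m). Pictures after release show it lying along the pipe.
- **Bystanders:** they look unmoved in the final pictures, judged by eye only. No force came near its limit.
- **Disagreements:** my position estimates for the lever pivot differed by 2 to 4 mm between views, which did no harm because I felt for the stop. No other check failed.

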